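Cull the broken test tiles from the drying rack

ROBOT

A 6-joint arm with a two-finger parallel gripper is mounted at the origin on the work surface. World frame = base frame: x ahead of the robot, y to its left, z up, the work surface at z = 0. Lengths are in m, angles in rad, forces in N, time in s.
With the tool pointing down it reaches from about 0.375 to 0.9 m from the base axis. Payload 3.1 kg.
Tool frame: the origin (TCP) lies at the centre of the arm's flange, where the gripper is bolted on; the fingertips stand 173 mm ahead of it and the grasp point (between the pads) lies 155 mm ahead of it (tip_extent is the distance from the TCP to the fingertips, in m); z points along the fingers, y is the direction in which the jaws open and shut (so a half turn about z gives the same grasp; the last joint's range is limited). The gripper opens to 85 mm and grips with 20 to 120 N. Pads are 22 mm wide; open, the fingers measure 114 mm over their backs; the gripper's body (76 mm by 85 mm) begins 54 mm behind the grasp point. The pads swing forward as they close: fully open they stand 13 mm farther back than shut.
Start: joints at [1.079, 0.527, 1.433, -0, 1.181, -0.178], TCP at [0.192, 0.595, 0.405] pointing down, gripper open.
Joint ranges: [-3.08, 3.08], [-0.75, 2.2], [0.22, 2.44], [-1.43, 4.57], [0, 2.65], [-2.85, 2.85]. Speed limits (rad/s): [2.79, 2.79, 3.14, 3.14, 3.14, 3.14].

INTERFACE

Orientations are given as a unit quaternion [x, y, z, w].
In Python, from station import sense, snapshot, sign_off, tip_extent gives the robot as it stands. The module is installed in compiled form; this text tells all that it offers.
- The arm moves only by the tool servo_tool, never from a script. Its argument "rows" is a list of rows, each a list of 3 entries, a list of its own where there are three numbers: the shift along the tool's x, y, z in mm, then the turn about the tool's z in degrees, then the opening, from -1 (shut) to 1 (fully open), so that 0 is half open. A call has 1 to 8 rows; each row is the pose to reach, as a shift and turn from the pose measured when the call began, along the tool's axes at that moment; what a row does not reach only later rows make up. A row lasts 1/10 s, in which the tool goes at most 50 mm and 8.59 degrees, less where a joint would pass 70% of its speed; a pose out of reach is approached as far as the arm can. A call with a gripper value outside its range is refused whole. The fingers move at their own pace and stop on an object; "force" is the grip in N (left out, the last holds). Time passes only in rows, so rows that repeat a pose let the fingers close. It gives the time, the measured TCP pose, the force and the opening at its end, in the units of the state.
- sense(): the state, without advancing time (a new reading comes with each control period).
- snapshot(name): name is "scene" or "top" or "wrist"; returns a dict with "image" (480x640x3 uint8, blue, green, red), "z_map" (480x640 float32, m along the optical axis (not along the pixel's ray), 0 where there is no reading), "vertical_fov" (degrees; the focal length in pixels is half the picture's height over the tangent of half this angle, whatever the lens; pixels are square), "cx", "cy" (the principal point, pixels), "cam_to_world" (4x4, takes a point from camera to world coordinates). Camera axes: x right, y down, z forward; pixel columns grow to the right and rows downward; lengths in m; the calibration is good to about 2 mm. A picture is of the moment at which its call begins.
- sign_off(): hands the job in, once; it reports no verdict.
The state is a dict: "t": time; "q": joint angles; "qd": joint speeds; "tau": joint torques, N m; "tcp_pos": TCP position; "tool_rot": TCP orientation; "force": force on the tool from outside, world axes, zero at the start; "ft_torque": the same for the moment, N m; "finger_gap": opening from 0.0 (shut) to 1.0 (fully open).
Only numpy, scipy, OpenCV 4.12 (cv2) and the standard library are available. Lean on these libraries where they do the work, as an engineer would, in place of code of your own. Each camera call takes 0.05 s, during which the arm holds its last target. There are 200 camera calls.

TASK

Two of the five fired-clay test tiles leaning in the rack are broken: one is snapped short and one has lost a corner. Take those two out and put both inside the blue reject crate, let go of them, and leave the three whole tiles and everything else on the bench where they are.

Things in the scene. Friction and masses are not known exactly. Their poses are not given: they have to be found in the camera images.
- rack: fixed grey rack, 460 mm wide, 120 deep, 140 high: five bays along its y, 86 mm apart, the middle one at its origin (on the bench; z up). Tiles stand on a ledge, feet 60 mm above the bench at rack x = 0, and lean 25 degrees from vertical, tops towards rack -x (away from the robot). Neighbours are 16 mm apart: pinch across the thickness near the top edge, tool tilted along the tile; they lift out lengthwise.
- rack_prongs (a point): middle bay, between the upper ends of its two prongs. In each bay two upright 8 mm steel prongs, 54 mm apart, carry the tile's underside (the side away from the robot) up to 86 mm above its foot; between them it is open, but for a rail 15 to 25 mm above the foot. On the tile's other side a 12 mm high lip stands 9 mm clear.
- crate: fixed, empty blue plastic reject crate, open on top: 190 mm (its x) by 200 mm (its y) outside, 85 mm high, walls and floor 5 mm. Origin: centre of its underside on the bench; z up.
- tile_short_center (a point): broken terracotta tile, snapped short: 70 mm wide, 12 thick, about 98 mm long; stepped broken top edge (90 to 94 mm at its ends, 98 mm from y = -31 to +15). 0.14 to 0.23 kg, in one of the five bays. Point: 49 mm above its foot, mid-width, mid-thickness. Axes: z along its length, foot to top; y along its width; x out of its upper face (at first towards the robot).
- tile_chipped_center (a point): broken terracotta tile, 130 mm long, 70 wide, 12 thick, its top corner on the +y side missing (stepped break, 22 mm wide, 40 mm high): the top edge runs from y = -35 to +13 mm. 0.17 to 0.27 kg, in one of the five bays. Point: 65 mm above its foot, mid-width, mid-thickness. Axes: z along its length, foot to top; y along its width; x out of its upper face (at first towards the robot).
- tile_a_center (a point): whole terracotta test tile, 130 mm long, 70 wide, 12 thick, 0.24 kg, leaning in the rack; stays there. Point: its centre, 65 mm above its foot. Axes: z along its length, foot to top; y along its width; x out of its upper face (at first towards the robot).
- tile_b_center (a point): whole terracotta test tile, 130 mm long, 70 wide, 12 thick, 0.24 kg, leaning in the rack; stays there. Point: its centre, 65 mm above its foot. Axes: z along its length, foot to top; y along its width; x out of its upper face (at first towards the robot).
- tile_c_center (a point): whole terracotta test tile, 130 mm long, 70 wide, 12 thick, 0.24 kg, leaning in the rack; stays there. Point: its centre, 65 mm above its foot. Axes: z along its length, foot to top; y along its width; x out of its upper face (at first towards the robot).
- amber: bystander: amber glass reagent bottle, 68 mm diameter, 150 mm tall, standing; origin at its underside. Not to be disturbed.
- jar: bystander: white plastic jar with red lid, 72 mm diameter, 85 mm tall, standing; origin at its underside. Not to be disturbed.
- beaker: bystander: white ceramic beaker, 70 mm diameter, 85 mm tall, standing; origin at its underside. Not to be disturbed.
- mortar: bystander: white ceramic mortar bowl, 100 mm diameter, 55 mm tall; origin at its underside. Not to be disturbed.
- brush: bystander: hand brush lying flat on the bench. Not to be disturbed.
- sponge_block: bystander: yellow plastic block 90 x 60 mm, 35 mm high; origin at its underside. Not to be disturbed.
- weight_case: bystander: closed wooden weight case 110 x 70 mm, 40 mm high; origin at its underside. Not to be disturbed.
Things that resemble listed ones, but are neither listed nor needed, are in the scene too. What is shaped like the part that bears tile_short_center but yellow is not meant. What is shaped like the part that bears tile_chipped_center but turquoise is not meant.

How it is judged:
By the outcome, as a careful person would: the job done as asked, in the order asked, and still so for the second after the job is handed in, with the robot touching nothing.
It also fails if it takes over 67 s, if anything falls off the work surface, if the arm or the gripper's body presses on something with over 40 N, if the wrist force passes 120 N, or if a joint passes its speed limit or range.

## Working session

There is one attempt and no reset: what is moved stays moved. The work goes in short steps, Python scripts to look and compute and a tool call to move; the robot and the scene stay as the last step left them, time stands still between calls to the robot, and variables do not carry over. Pictures are saved under pics/ and viewed, about 8 in all and at most 12, crops included, and the job is handed in when it is done.

Besides the shell and the picture viewer there is one more tool, called by a JSON object that holds its "op" and its "data", one argument or row to a line. servo_tool: Moves the arm, as the interface text tells. Its arguments: {"type":"object","properties":{"rows":{"type":"array"},"force":{"type":"number"}},"required":["rows"]}

```bash
mkdir -p pics; cat > h.py <<'E'
import numpy as np,cv2
from station import sense,snapshot,sign_off,tip_extent
def pts(s):
    z=s["z_map"];h,w=z.shape;f=h/2/np.tan(np.radians(s["vertical_fov"])/2)
    v,u=np.mgrid[:h,:w];P=np.stack([(u-s["cx"])/f*z,(v-s["cy"])/f*z,z],-1)
    M=np.array(s["cam_to_world"]);W=P@M[:3,:3].T+M[:3,3];W[z<=0]=np.nan;return W
E
python3 - <<'E'
from h import *
for n in("scene","top"):
    s=snapshot(n);cv2.imwrite(f"pics/{n}0.png",s["image"]);np.save(n+"0.npy",pts(s));np.save(n+"0i.npy",s["image"]);print(n,np.round(s["cam_to_world"],3).tolist(),s["vertical_fov"])
print(sense(),tip_extent)
E
```

```text
scene [[0.685, 0.577, -0.445, 1.06], [0.728, -0.549, 0.411, -0.475], [-0.007, -0.605, -0.796, 1.01], [0.0, 0.0, 0.0, 1.0]] 45.37870049000673
top [[-0.03, -0.983, 0.184, 0.346], [-0.999, 0.031, 0.005, -0.001], [-0.011, -0.183, -0.983, 1.276], [0.0, 0.0, 0.0, 1.0]] 49.168563432228396
{'t': 0.1, 'q': array([ 1.07947962e+00,  5.28409991e-01,  1.43376150e+00,  3.47747024e-07,
        1.18141645e+00, -1.78500075e-01]), 'qd': array([ 0.00025371, -0.00158674, -0.00371529,  0.00070005,  0.00024038,
        0.00031343]), 'tau': array([-1.27613712e-03, -4.43309748e+01, -1.78585947e+01, -2.56593521e-04,
        3.93071488e-03,  1.02478427e-05]), 'tcp_pos': array([0.19216474, 0.59440792, 0.40381256]), 'tool_rot': array([ 1.55771365e-01,  9.87792633e-01, -9.42160646e-04, -3.28059497e-04]), 'force': array([ 0.4793967 ,  0.1703977 , -0.10267517]), 'ft_torque': array([-0.04803323, -0.0691126 ,  0.03870827]), 'finger_gap': 1.0022421891926268} 0.1734
```

View pics/scene0.png

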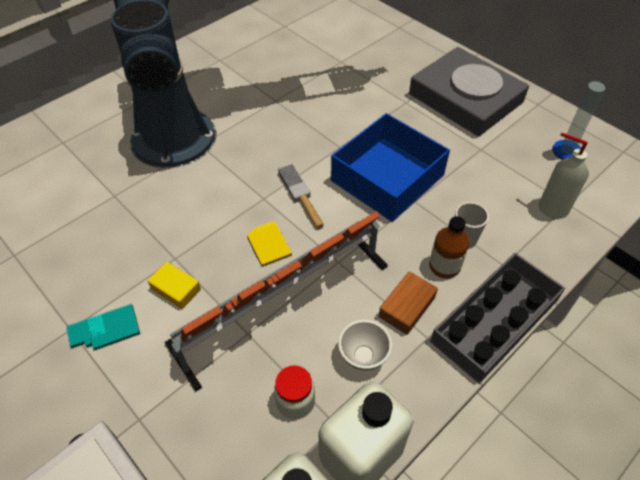

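View pics/top0.png

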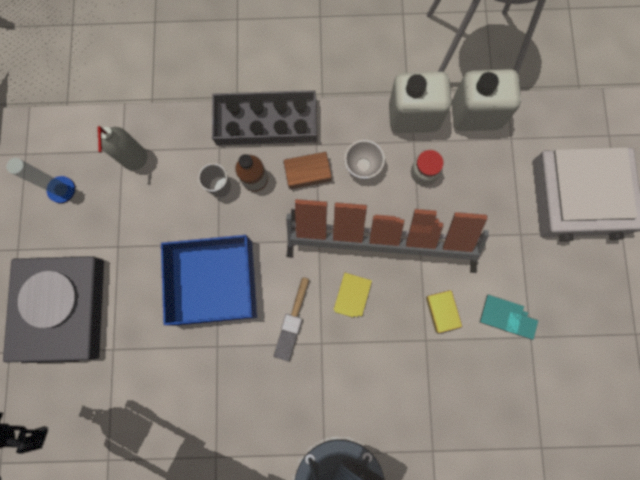

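```bash
python3 - <<'E'
from h import *
W=np.load("top0.npy");I=np.load("top0i.npy");H=cv2.cvtColor(I,cv2.COLOR_BGR2HSV)
m=((H[...,0]<14)&(H[...,1]>110)&(W[...,2]>.065)&(W[...,2]<.2)&(W[...,0]>.4)).astype(np.uint8)
m[:190]=0;m[260:]=0;m[:,:290]=0;m[:,490:]=0
n,l,st,c=cv2.connectedComponentsWithStats(m)
C=[]
for i in range(1,n):
    if st[i,4]<100: continue
    P=W[l==i];P=P[~np.isnan(P[:,0])]
    mu=np.median(P,0);e=np.linalg.svd(P-P.mean(0),full_matrices=0)[2];nn=e[2]*np.sign(e[2][2])
    zt=np.percentile(P[:,2],99);top=P[P[:,2]>zt-.012].mean(0);
    print(st[i],"mean",P.mean(0).round(4),"n",nn.round(3),"zmax",zt.round(4),"top",top.round(4),"y",np.percentile(P[:,1],[1,99]).round(4),"x",np.percentile(P[:,0],[1,99]).round(4))
# rack
z=W[...,2];g=(H[...,1]<60)&(z>.03)&(z<.16)&(W[...,1]<.16)&(W[...,1]>-.36)&(W[...,0]>.45)&(W[...,0]<.66)
P=W[g];print("rack",len(P),P.mean(0).round(3))
r=cv2.minAreaRect((P[:,:2]*1000).astype(np.float32));print(r)
b=(H[...,0]>100)&(H[...,0]<130)&(H[...,1]>150)&(z>.07)&(z<.1)&(W[...,1]>.15)&(W[...,1]<.5)
P=W[b];print("crate",len(P),cv2.minAreaRect((P[:,:2]*1000).astype(np.float32)))
c=I[175:275,270:510];cv2.imwrite("pics/crop1.png",cv2.resize(c,None,fx=3.3,fy=3.3,interpolation=cv2.INTER_CUBIC))
E
```

```text
[ 295  200   31   39 1021] mean [0.5947 0.0471 0.1309] n [-0.894  0.104  0.435] zmax 0.1811 top [0.6175 0.0444 0.1762] y [0.0152 0.0793] x [0.5641 0.6243]
[ 334  203   32   39 1009] mean [ 0.5845 -0.0385  0.1306] n [-0.895  0.1    0.435] zmax 0.1808 top [ 0.6074 -0.0408  0.1761] y [-0.0697 -0.0071] x [0.5545 0.6147]
[407 210  35  37 933] mean [ 0.5634 -0.2055  0.1271] n [-0.896  0.1    0.433] zmax 0.1812 top [ 0.5889 -0.2003  0.1767] y [-0.2383 -0.1757] x [0.5348 0.5951]
[444 213  42  38 942] mean [ 0.5552 -0.2917  0.1311] n [-0.894  0.1    0.436] zmax 0.1814 top [ 0.5778 -0.2957  0.1765] y [-0.3255 -0.2607] x [0.5248 0.5845]
[371 216  33  28 754] mean [ 0.5673 -0.1222  0.1143] n [-0.891  0.099  0.443] zmax 0.1525 top [ 0.5841 -0.1223  0.1467] y [-0.1541 -0.0905] x [0.5445 0.5921]
rack 2170 [ 0.543 -0.121  0.072]
((559.1936645507812, -122.83450317382812), (460.149169921875, 70.76080322265625), 83.66284942626953)
crate 553 ((471.0496826171875, 290.60272216796875), (186.57540893554688, 197.96351623535156), 3.5846774578094482)
```

View pics/crop1.png

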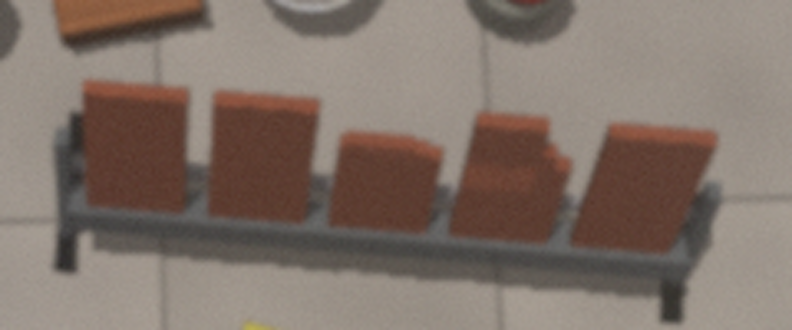

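```bash
cat >> h.py <<'E'
from scipy.spatial.transform import Rotation as R
def go(p,ang=None):
    s=sense();r=R.from_quat(s["tool_rot"]).as_matrix();d=r.T@(np.array(p)-s["tcp_pos"])*1000
    y=np.degrees(np.arctan2(r[1,1],r[0,1]))
    print("t",round(s["t"],2),"shift",d.round(1),"turn",None if ang is None else round(y-ang,1),"F",s["force"].round(1),"gap",round(s["finger_gap"],3),"pos",s["tcp_pos"].round(4),"yang",y.round(2))
E
python3 -c "
from h import *
go([.5697,-.1179,.40],-6.5)"
```

```text
t 0.1 shift [-578.4 -561.5    4.7] turn 78.6 F [ 0.5  0.2 -0.1] gap 1.002 pos [0.1922 0.5944 0.4038] yang 72.08
```

{"op": "servo_tool", "data": {
  "rows": [
    [[-35, -34, 0], 5, 1],
    [[-70, -68, 0], 10, 1],
    [[-105, -102, 0], 15, 1],
    [[-140, -136, 0], 20, 1],
    [[-175, -170, 0], 25, 1],
    [[-210, -204, 0], 30, 1],
    [[-245, -238, 0], 35, 1],
    [[-280, -272, 0], 40, 1]
  ],
  "force": 60
}}

```text
t: 0.9
tcp_pos: [0.3753, 0.2477, 0.4042]
tool_rot: [0.486, 0.874, -0.001, -0.0]
force: [0.6, 0.5, -0.2]
finger_gap: 0.998
```

```bash
python3 -c "
from h import *
go([.5697,-.1179,.40],-6.5)"
```

```text
t 0.9 shift [-413.1  -28.     4.6] turn 38.4 F [ 0.6  0.5 -0.2] gap 0.998 pos [0.3753 0.2477 0.4042] yang 31.89
```

{"op": "servo_tool", "data": {
  "rows": [
    [[-48, -3, 1], 5, 1],
    [[-96, -7, 2], 10, 1],
    [[-144, -10, 3], 15, 1],
    [[-192, -13, 4], 20, 1],
    [[-240, -16, 5], 25, 1],
    [[-288, -20, 5], 30, 1],
    [[-336, -23, 5], 34, 1],
    [[-380, -26, 5], 38, 1]
  ]
}}

```text
t: 1.7
tcp_pos: [0.5546, -0.091, 0.3992]
tool_rot: [0.745, 0.667, -0.001, 0.0]
force: [-0.1, 0.1, 0.1]
finger_gap: 1.0
```

```bash
python3 -c "
from h import *
go([.5697,-.1179,.34],-6.5)"
```

```text
t 1.7 shift [-24.9  18.1  59.2] turn 0.2 F [-0.1  0.1  0.1] gap 1.0 pos [ 0.5546 -0.091   0.3992] yang -6.33
```

{"op": "servo_tool", "data": {
  "rows": [
    [[-12, 9, 30], 0, 1],
    [[-25, 18, 59], 0, 1],
    [[-25, 18, 59], 0, 1],
    [[-25, 18, 59], 0, 1]
  ]
}}

```text
t: 2.1
tcp_pos: [0.5692, -0.1178, 0.3397]
tool_rot: [0.745, 0.667, -0.002, -0.001]
force: [0.3, 0.6, 0.2]
finger_gap: 1.001
```

```bash
python3 - <<'E'
from h import *
s=snapshot("wrist");cv2.imwrite("pics/w1.png",s["image"]);print(np.round(s["cam_to_world"],3).tolist())
W=pts(s);np.save("w1.npy",W);I=s["image"];H=cv2.cvtColor(I,cv2.COLOR_BGR2HSV);np.save("w1i.npy",I)
m=((H[...,0]<14)&(H[...,1]>110)&(W[...,2]>.065)&(W[...,2]<.2)).astype(np.uint8)
n,l,st,c=cv2.connectedComponentsWithStats(m)
for i in range(1,n):
    if st[i,4]<200: continue
    P=W[l==i]
    zt=np.percentile(P[:,2],99);top=P[P[:,2]>zt-.01]
    print(st[i],P.mean(0).round(4),zt.round(4),"top x",np.percentile(top[:,0],[2,98]).round(4),"y",np.percentile(top[:,1],[2,98]).round(4))
go([.5697,-.1179,.293],-6.5)
E
```

```text
[[0.994, -0.106, -0.035, 0.577], [-0.112, -0.956, -0.271, -0.05], [-0.004, 0.273, -0.962, 0.309], [0.0, 0.0, 0.0, 1.0]]
[ 284    0   84   45 2285] [0.5791 0.0163 0.0991] 0.1346 top x [0.5886 0.603 ] y [0.0091 0.0135]
[  285     4   153   205 23040] [ 0.5947 -0.0392  0.1488] 0.1801 top x [0.6012 0.6197] y [-0.0754 -0.0101]
[ 288  201   87  146 9205] [ 0.5738 -0.1203  0.1233] 0.1511 top x [0.5778 0.5967] y [-0.1569 -0.0926]
[ 290  308   88   89 4394] [ 0.5599 -0.19    0.1106] 0.1567 top x [0.5759 0.5917] y [-0.1847 -0.1769]
[ 508  327   82   36 1682] [ 0.7319 -0.2157  0.0821] 0.0859 top x [0.711  0.7606] y [-0.2282 -0.2076]
t 2.15 shift [-0.5  0.4 47.8] turn 0.2 F [-0.2  0.1 -0.2] gap 1.003 pos [ 0.5694 -0.1173  0.3408] yang -6.31
```

View pics/w1.png

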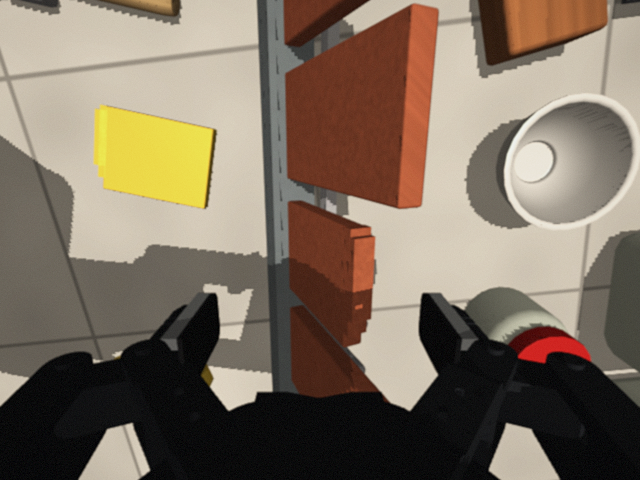

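{"op": "servo_tool", "data": {
  "rows": [
    [[0, 0, 16], 0, 1],
    [[0, 0, 32], 0, 1],
    [[0, 0, 48], 0, 1],
    [[0, 0, 48], 0, 1],
    [[0, 0, 48], 0, 0.4],
    [[0, 0, 48], 0, 0.1],
    [[0, 0, 48], 0, 0.0]
  ]
}}

```text
t: 2.85
tcp_pos: [0.5699, -0.1174, 0.2943]
tool_rot: [0.745, 0.667, -0.0, 0.001]
force: [0.8, -0.1, 0.1]
finger_gap: 0.517
```

```bash
python3 - <<'E'
from h import *
s=snapshot("wrist");cv2.imwrite("pics/w2.png",s["image"])
go([.549,-.1156,.293],-6.5)
E
```

```text
t 2.9 shift [ -0.4 -21.    1. ] turn 0.2 F [ 1.3 -0.3  0.5] gap 0.502 pos [ 0.5699 -0.1175  0.2941] yang -6.31
```

View pics/w2.png

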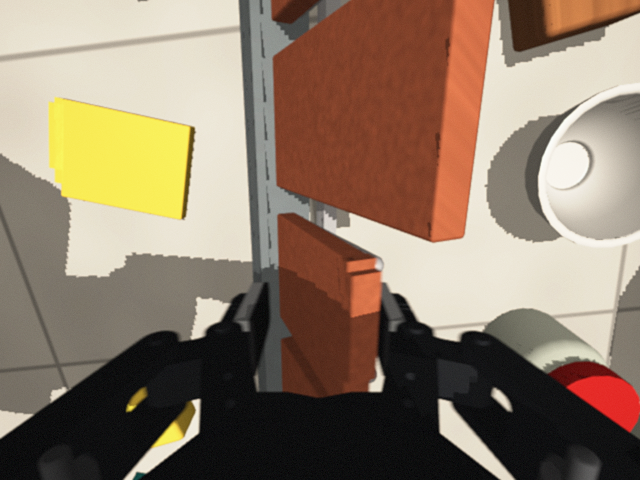

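{"op": "servo_tool", "data": {
  "rows": [
    [[0, -3, 1], 0, 0.0],
    [[0, -6, 1], 0, -0.05],
    [[0, -9, 1], 0, -0.1],
    [[0, -12, 1], 0, -0.2],
    [[0, -15, 1], 0, -0.3],
    [[0, -17, 1], 0, -0.35],
    [[0, -18, 1], 0, -0.4],
    [[0, -18, 1], 0, -0.4]
  ]
}}

```text
t: 3.7
tcp_pos: [0.5518, -0.1154, 0.293]
tool_rot: [0.745, 0.667, -0.0, 0.001]
force: [0.4, 0.2, 0.3]
finger_gap: 0.3
```

```bash
python3 - <<'E'
from h import *
s=snapshot("wrist");cv2.imwrite("pics/w3.png",s["image"])
go([.549,-.1156,.293],-6.5)
E
```

```text
t 3.75 shift [-0.4 -2.9 -0. ] turn 0.2 F [-0.   0.7  0. ] gap 0.301 pos [ 0.552  -0.1155  0.293 ] yang -6.31
```

View pics/w3.png

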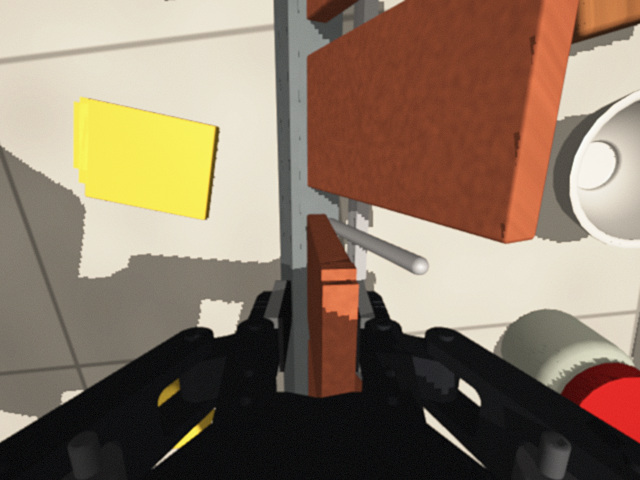

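Works: the tile is nearly upright between the pads (cols 308–358), off its prongs. Close fully and lift.

{"op": "servo_tool", "data": {
  "rows": [
    [[0, -1, 0], 0, -0.6],
    [[0, -2, 0], 0, -0.8],
    [[0, -2, 0], 0, -1],
    [[0, -2, 0], 0, -1],
    [[0, -2, 0], 0, -1],
    [[0, -2, -8], 0, -1],
    [[0, -2, -20], 0, -1],
    [[0, -2, -35], 0, -1]
  ],
  "force": 60
}}

```text
t: 4.55
tcp_pos: [0.5494, -0.115, 0.3285]
tool_rot: [0.745, 0.667, -0.001, 0.0]
force: [0.8, -0.3, -2.0]
finger_gap: 0.137
```

```bash
python3 - <<'E'
from h import *
s=snapshot("wrist");cv2.imwrite("pics/w4.png",s["image"])
c=np.radians(3.6);e=np.array([np.cos(c),np.sin(c)]);n=np.array([-e[1],e[0]]);C=np.array([.471,.2906])
print(C-.03*e-.045*n, C-.055*e+.047*n)
p=C-.03*e-.045*n
go([*p,.45],3.6)
E
```

```text
[0.44388477 0.24380508] [0.41315738 0.33405378]
t 4.6 shift [ 344.9 -144.7 -120.5] turn -9.9 F [ 0.5 -0.3  1. ] gap 0.132 pos [ 0.5504 -0.1153  0.3313] yang -6.3
```

View pics/w4.png

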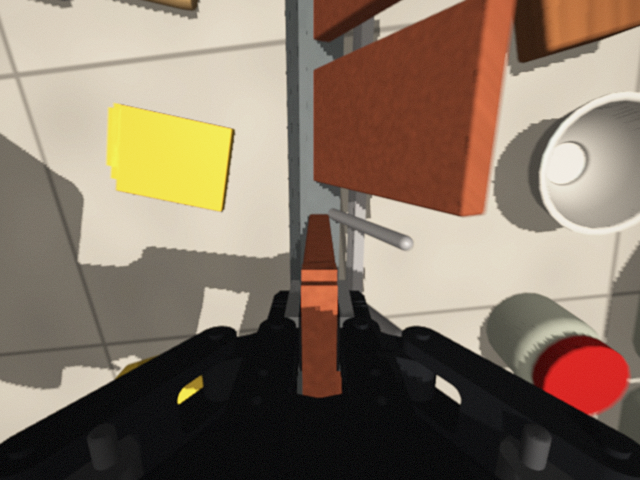

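{"op": "servo_tool", "data": {
  "rows": [
    [[0, 0, -30], 0, -1],
    [[0, 0, -60], 0, -1],
    [[0, 0, -90], 0, -1],
    [[0, 0, -120], 0, -1],
    [[40, -17, -120], -2, -1],
    [[80, -34, -120], -4, -1],
    [[120, -51, -120], -6, -1],
    [[160, -68, -120], -8, -1]
  ]
}}

```text
t: 5.4
tcp_pos: [0.4986, 0.053, 0.4509]
tool_rot: [0.696, 0.718, 0.0, 0.003]
force: [1.1, 1.0, -1.2]
finger_gap: 0.127
```

```bash
python3 -c "
from h import *
go([.444,.244,.45],3.6)"
```

```text
t 5.4 shift [192.6 -48.8   0. ] turn -1.9 F [ 1.1  1.  -1.2] gap 0.127 pos [0.4986 0.053  0.4509] yang 1.74
```

{"op": "servo_tool", "data": {
  "rows": [
    [[40, -10, 0], -1, -1],
    [[80, -20, 0], -2, -1],
    [[120, -30, 0], -2, -1],
    [[160, -40, 0], -2, -1],
    [[185, -47, 0], -2, -1],
    [[193, -49, 0], -2, -1],
    [[193, -49, 20], -2, -1],
    [[193, -49, 45], -2, -1]
  ]
}}

```text
t: 6.2
tcp_pos: [0.4442, 0.2443, 0.406]
tool_rot: [0.683, 0.73, 0.002, 0.004]
force: [1.1, -1.2, -3.1]
finger_gap: 0.129
```

```bash
python3 - <<'E'
from h import *
s=snapshot("top");I=s["image"];cv2.imwrite("pics/t2.png",cv2.resize(I[180:340,140:500],None,fx=2.2,fy=2.2))
go([.444,.244,.245],3.6)
E
```

```text
t 6.25 shift [  1.5   1.5 156.4] turn 0.1 F [-1.2 -0.8 -5. ] gap 0.136 pos [0.4428 0.2434 0.4014] yang 3.75
```

View pics/t2.png

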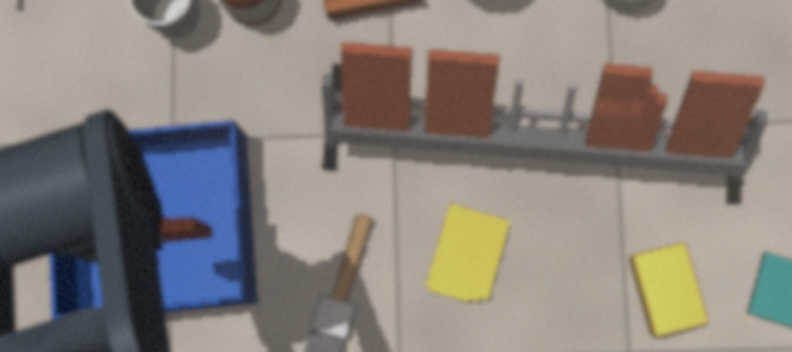

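{"op": "servo_tool", "data": {
  "rows": [
    [[1, 1, 35], 0, -1],
    [[1, 1, 70], 0, -1],
    [[1, 1, 105], 0, -1],
    [[1, 1, 130], 0, -1],
    [[1, 1, 145], 0, -1],
    [[1, 1, 152], 0, -1],
    [[1, 1, 156], 0, -1],
    [[1, 1, 156], 0, -1]
  ]
}}

```text
t: 7.05
tcp_pos: [0.444, 0.2433, 0.2458]
tool_rot: [0.684, 0.73, -0.002, 0.002]
force: [-0.2, 0.2, -1.3]
finger_gap: 0.135
```

```bash
python3 -c "
from h import *
go([.444,.244,.24],3.6)"
```

```text
t 7.05 shift [0.7 0.1 5.7] turn 0.1 F [-0.2  0.2 -1.3] gap 0.135 pos [0.444  0.2433 0.2458] yang 3.72
```

{"op": "servo_tool", "data": {
  "rows": [
    [[0, 0, 4], 0, -1],
    [[0, 0, 5], 0, -0.7],
    [[0, 0, 5], 0, -0.2],
    [[0, 0, 5], 0, 0.2],
    [[0, 0, 5], 0, 0.4],
    [[0, 10, 2], 0, 0.4],
    [[0, 20, 0], 0, 0.4],
    [[0, 30, -5], 0, 0.4]
  ]
}}

```text
t: 7.85
tcp_pos: [0.4752, 0.2454, 0.251]
tool_rot: [0.684, 0.73, -0.002, 0.002]
force: [0.4, -0.7, 0.7]
finger_gap: 0.698
```

{"op": "servo_tool", "data": {
  "rows": [
    [[0, 10, -5], 0, 0.4],
    [[0, 14, -15], 0, 0.4],
    [[0, 14, -35], 0, 0.4],
    [[0, 14, -65], 0, 0.6],
    [[0, 5, -100], 0, 0.8],
    [[0, 0, -140], 0, 1],
    [[0, 0, -160], 0, 1],
    [[0, 0, -160], 0, 1]
  ]
}}

```text
t: 8.65
tcp_pos: [0.4759, 0.2466, 0.4152]
tool_rot: [0.684, 0.73, 0.001, 0.004]
force: [-0.3, 0.1, 0.5]
finger_gap: 1.002
```

```bash
python3 - <<'E'
from h import *
s=snapshot("wrist");cv2.imwrite("pics/w5.png",s["image"])
W=pts(s);H=cv2.cvtColor(s["image"],cv2.COLOR_BGR2HSV)
m=(H[...,0]<14)&(H[...,1]>110)&(W[...,1]>.15)&(W[...,2]<.2);P=W[m];print(len(P),np.nanpercentile(P,[1,50,99],axis=0).round(3))
# chipped tile target: approach c=+13 mm from bay4 front face (z=.131), lateral +11
a=np.array([.9936,-.1132]);n=np.array([.1132,.9936])
b=np.array([.565,-.2073])+.011*n
for z in (.40,): go([*(b+.008*a),z],-6.5)
print(b+.008*a,b)
E
```

```text
10146 [[0.459 0.167 0.009]
 [0.55  0.216 0.018]
 [0.743 0.272 0.13 ]]
t 8.7 shift [-449.    69.8   15.5] turn 10.2 F [ 0.1  0.5 -0.1] gap 1.001 pos [0.4754 0.2464 0.4131] yang 3.72
[ 0.574194 -0.197276] [ 0.5662452 -0.1963704]
```

View pics/w5.png

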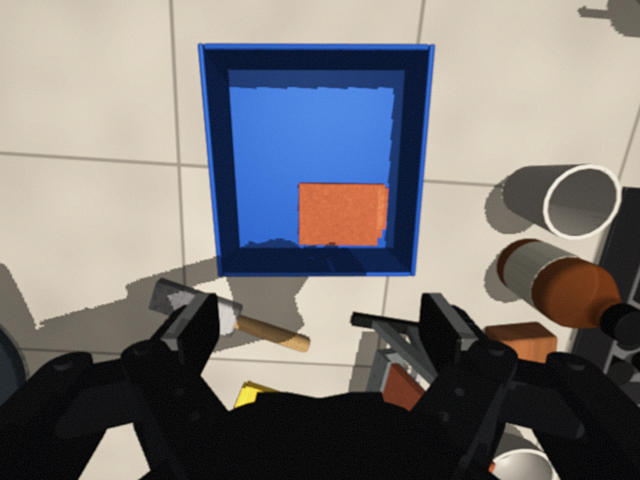

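{"op": "servo_tool", "data": {
  "rows": [
    [[-48, 7, 0], 2, 1],
    [[-96, 15, 0], 4, 1],
    [[-144, 22, 0], 6, 1],
    [[-192, 30, 0], 8, 1],
    [[-240, 37, 0], 10, 1],
    [[-288, 45, 0], 10, 1],
    [[-336, 52, 0], 10, 1],
    [[-384, 60, 0], 10, 1]
  ]
}}

```text
t: 9.5
tcp_pos: [0.5598, -0.1349, 0.4134]
tool_rot: [0.745, 0.667, -0.001, 0.001]
force: [0.9, -0.6, -0.1]
finger_gap: 1.003
```

```bash
python3 -c "
from h import *
go([.5742,-.1973,.375],-6.5)"
```

```text
t 9.5 shift [-60.3  21.1  38.6] turn 0.2 F [ 0.9 -0.6 -0.1] gap 1.003 pos [ 0.5598 -0.1349  0.4134] yang -6.31
```

{"op": "servo_tool", "data": {
  "rows": [
    [[-30, 11, 0], 0, 1],
    [[-60, 21, 10], 0, 1],
    [[-60, 21, 38], 0, 1],
    [[-60, 21, 38], 0, 1],
    [[-60, 21, 38], 0, 1]
  ]
}}

```text
t: 10.0
tcp_pos: [0.5736, -0.1966, 0.3739]
tool_rot: [0.745, 0.667, -0.001, -0.001]
force: [0.9, -0.2, -0.3]
finger_gap: 1.0
```

```bash
python3 - <<'E'
from h import *
s=snapshot("wrist");cv2.imwrite("pics/w6.png",s["image"])
go([.5742,-.1973,.325],-6.5)
W=pts(s);H=cv2.cvtColor(s["image"],cv2.COLOR_BGR2HSV)
m=((H[...,0]<14)&(H[...,1]>110)&(W[...,2]>.165)&(W[...,2]<.2)).astype(np.uint8)
n,l,st,c=cv2.connectedComponentsWithStats(m)
for i in range(1,n):
    if st[i,4]>100: print(st[i],np.percentile(W[l==i],[2,98],axis=0).round(4).tolist())
E
```

```text
t 10.05 shift [-0.7  0.4 50.2] turn 0.2 F [-0.2 -0.1  0.9] gap 0.998 pos [ 0.574  -0.1965  0.3752] yang -6.28
[341   0  43  26 943] [[0.5975, -0.0784, 0.1654], [0.6137, -0.0692, 0.1799]]
[ 335  236   37   91 2809] [[0.5815, -0.2244, 0.1658], [0.6001, -0.1788, 0.1801]]
[334 369  31  25 578] [[0.574, -0.2766, 0.1653], [0.5909, -0.2634, 0.1794]]
```

View pics/w6.png

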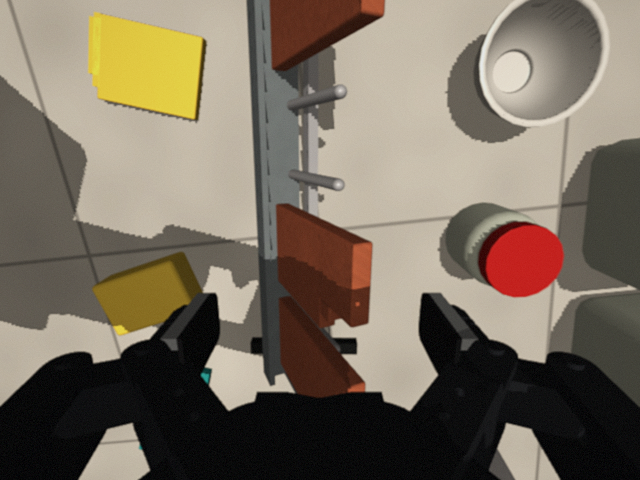

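{"op": "servo_tool", "data": {
  "rows": [
    [[-4, 0, 16], 0, 1],
    [[-4, 0, 33], 0, 1],
    [[-4, 0, 50], 0, 1],
    [[-4, 0, 50], 0, 1],
    [[-4, 0, 50], 0, 0.4],
    [[-4, 0, 50], 0, 0.1],
    [[-4, 0, 50], 0, 0.0]
  ]
}}

```text
t: 10.75
tcp_pos: [0.5741, -0.2005, 0.3267]
tool_rot: [0.745, 0.667, -0.0, 0.002]
force: [1.9, 0.4, 0.6]
finger_gap: 0.516
```

{"op": "servo_tool", "data": {
  "rows": [
    [[0, -5, 0], 0, 0.0],
    [[0, -10, 0], 0, 0.0],
    [[0, -14, 0], 0, -0.1],
    [[0, -18, 0], 0, -0.1],
    [[0, -22, 0], 0, -0.2],
    [[0, -26, 0], 0, -0.3],
    [[0, -29, 0], 0, -0.35],
    [[0, -31, 0], 0, -0.4]
  ]
}}

```text
t: 11.55
tcp_pos: [0.5429, -0.1971, 0.3265]
tool_rot: [0.745, 0.667, -0.0, 0.002]
force: [0.8, -0.5, 0.6]
finger_gap: 0.3
```

```bash
python3 - <<'E'
from h import *
s=snapshot("wrist");cv2.imwrite("pics/w7.png",s["image"])
go([.541,-.197,.325],-6.5)
E
```

```text
t 11.6 shift [-0.1 -1.7  1.5] turn 0.2 F [0.4 0.  0.5] gap 0.301 pos [ 0.5427 -0.1971  0.3265] yang -6.27
```

View pics/w7.png

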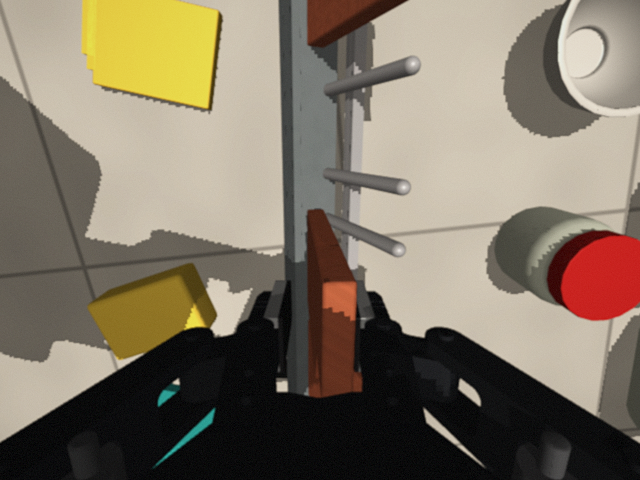

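The chipped tile stands nearly upright between the pads (cols 308–355), as the first did. Close and lift.

{"op": "servo_tool", "data": {
  "rows": [
    [[0, -1, 0], 0, -0.6],
    [[0, -2, 0], 0, -0.8],
    [[0, -2, 0], 0, -1],
    [[0, -2, 0], 0, -1],
    [[0, -2, 0], 0, -1],
    [[0, -2, -10], 0, -1],
    [[0, -2, -25], 0, -1],
    [[0, -2, -45], 0, -1]
  ]
}}

```text
t: 12.4
tcp_pos: [0.54, -0.1964, 0.3713]
tool_rot: [0.745, 0.667, -0.001, -0.0]
force: [-0.6, 0.7, -1.6]
finger_gap: 0.135
```

{"op": "servo_tool", "data": {
  "rows": [
    [[0, 0, -25], 0, -1],
    [[0, 0, -50], 0, -1],
    [[0, 0, -75], 0, -1],
    [[0, 0, -100], 0, -1],
    [[0, 0, -120], 0, -1],
    [[0, 0, -130], 0, -1],
    [[0, 0, -130], 0, -1]
  ]
}}

```text
t: 13.1
tcp_pos: [0.5402, -0.1961, 0.5028]
tool_rot: [0.745, 0.668, -0.001, 0.001]
force: [-0.4, 0.6, -2.7]
finger_gap: 0.134
```

```bash
python3 -c "
from h import *
go([.413,.334,.48],3.6)"
```

```text
t 13.1 shift [ 513.2 -184.2   21.4] turn -9.8 F [-0.4  0.6 -2.7] gap 0.134 pos [ 0.5402 -0.1961  0.5028] yang -6.25
```

{"op": "servo_tool", "data": {
  "rows": [
    [[38, -14, 0], -1, -1],
    [[76, -27, 0], -2, -1],
    [[114, -41, 0], -3, -1],
    [[152, -55, 0], -4, -1],
    [[190, -68, 0], -5, -1],
    [[228, -82, 0], -6, -1],
    [[266, -96, 0], -7, -1],
    [[304, -109, 0], -8, -1]
  ]
}}

```text
t: 13.9
tcp_pos: [0.4636, 0.1193, 0.5005]
tool_rot: [0.696, 0.718, -0.002, -0.0]
force: [1.3, 0.6, -2.4]
finger_gap: 0.134
```

```bash
python3 -c "
from h import *
go([.413,.334,.48],3.6)"
```

```text
t 13.9 shift [216.2 -43.9  20.1] turn -1.8 F [ 1.3  0.6 -2.4] gap 0.134 pos [0.4636 0.1193 0.5005] yang 1.78
```

{"op": "servo_tool", "data": {
  "rows": [
    [[38, -8, 0], -1, -1],
    [[76, -15, 0], -2, -1],
    [[114, -23, 0], -2, -1],
    [[152, -31, 0], -2, -1],
    [[190, -39, 0], -2, -1],
    [[210, -43, 0], -2, -1],
    [[216, -44, 20], -2, -1],
    [[216, -44, 40], -2, -1]
  ]
}}

```text
t: 14.7
tcp_pos: [0.4119, 0.3348, 0.4586]
tool_rot: [0.683, 0.731, -0.003, -0.001]
force: [0.1, -0.2, -2.8]
finger_gap: 0.131
```

```bash
python3 - <<'E'
from h import *
s=snapshot("wrist");cv2.imwrite("pics/w8.png",s["image"])
go([.413,.334,.274],3.6)
E
```

```text
t 14.75 shift [  1.4   4.4 180.7] turn 0.3 F [-0.3 -0.5 -4.5] gap 0.134 pos [0.4111 0.3337 0.4548] yang 3.86
```

View pics/w8.png

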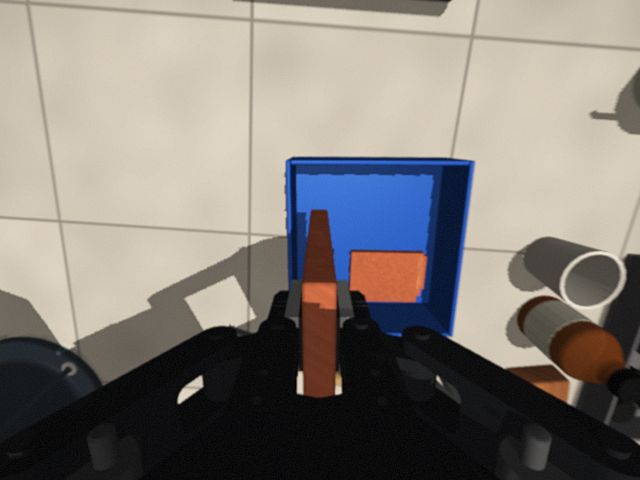

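{"op": "servo_tool", "data": {
  "rows": [
    [[5, 4, 35], 0, -1],
    [[5, 4, 70], 0, -1],
    [[5, 4, 105], 0, -1],
    [[5, 4, 135], 0, -1],
    [[5, 4, 160], 0, -1],
    [[5, 4, 172], 0, -1],
    [[5, 4, 178], 0, -1],
    [[5, 4, 178], 0, -1]
  ]
}}

```text
t: 15.55
tcp_pos: [0.4126, 0.3375, 0.2764]
tool_rot: [0.683, 0.73, -0.008, -0.002]
force: [0.5, 0.1, -1.9]
finger_gap: 0.131
```

```bash
python3 -c "
from h import *
go([.413,.338,.273],3.6)"
```

```text
t 15.55 shift [0.5 0.5 3.4] turn 0.3 F [ 0.5  0.1 -1.9] gap 0.131 pos [0.4126 0.3375 0.2764] yang 3.85
```

{"op": "servo_tool", "data": {
  "rows": [
    [[0, 0, 2], 0, -1],
    [[0, 0, 2], 0, -0.7],
    [[0, 0, 2], 0, -0.2],
    [[0, 0, 2], 0, 0.2],
    [[0, 0, 2], 0, 0.3],
    [[0, 10, 0], 0, 0.3],
    [[0, 20, 0], 0, 0.3],
    [[0, 32, -3], 0, 0.3]
  ]
}}

```text
t: 16.35
tcp_pos: [0.4456, 0.3398, 0.2789]
tool_rot: [0.683, 0.73, -0.008, -0.002]
force: [0.7, -0.5, 0.5]
finger_gap: 0.645
```

{"op": "servo_tool", "data": {
  "rows": [
    [[0, 12, -5], 0, 0.3],
    [[0, 16, -15], 0, 0.3],
    [[0, 16, -35], 0, 0.3],
    [[0, 16, -65], 0, 0.6],
    [[0, 5, -100], 0, 0.8],
    [[0, 0, -140], 0, 1],
    [[0, 0, -160], 0, 1],
    [[0, 0, -160], 0, 1]
  ]
}}

```text
t: 17.15
tcp_pos: [0.4485, 0.3415, 0.4433]
tool_rot: [0.683, 0.731, -0.003, -0.001]
force: [0.5, 0.5, -0.2]
finger_gap: 1.002
```

```bash
python3 - <<'E'
from h import *
s=snapshot("wrist");t=snapshot("scene")
cv2.imwrite("pics/fin.png",cv2.resize(np.hstack([s["image"],t["image"]]),(800,300),interpolation=cv2.INTER_AREA))
go([.413,.338,.45])
W=pts(s);H=cv2.cvtColor(s["image"],cv2.COLOR_BGR2HSV)
m=(H[...,0]<14)&(H[...,1]>110)&(W[...,1]>.15)&(W[...,0]<.57);P=W[m];print(np.nanpercentile(P,[1,50,99],axis=0).round(3))
E
```

```text
t 17.25 shift [ -0.6 -34.9 -10.3] turn None F [-0.4  1.   0.1] gap 1.0 pos [0.4476 0.3409 0.4392] yang 3.85
[[0.414 0.207 0.015]
 [0.495 0.315 0.017]
 [0.554 0.366 0.361]]
```

```bash
python3 - <<'E'
from h import *
s=snapshot("wrist");W=pts(s);H=cv2.cvtColor(s["image"],cv2.COLOR_BGR2HSV)
m=((H[...,0]<14)&(H[...,1]>110)&(W[...,1]>.18)&(W[...,1]<.4)&(W[...,0]>.37)&(W[...,0]<.57)&(W[...,2]<.2)).astype(np.uint8)
n,l,st,c=cv2.connectedComponentsWithStats(m)
for i in range(1,n):
    if st[i,4]>150:print(st[i],np.percentile(W[l==i],[2,98],axis=0).round(3).tolist())
A=np.load("top0i.npy").astype(int);s=snapshot("top");B=s["image"].astype(int);W=pts(s)
d=(cv2.blur(np.abs(A-B).max(2).astype(np.float32),(3,3))>30).astype(np.uint8)
n,l,st,c=cv2.connectedComponentsWithStats(d)
print("changed",[st[i].tolist() for i in range(1,n) if st[i,4]>25])
H=cv2.cvtColor(s["image"],cv2.COLOR_BGR2HSV)
m=((H[...,0]<14)&(H[...,1]>110)&(W[...,2]>.065)&(W[...,2]<.2)).astype(np.uint8);m[:190]=0;m[260:]=0;m[:,:290]=0;m[:,490:]=0
n,l,st,c=cv2.connectedComponentsWithStats(m)
for i in range(1,n):
    if st[i,4]>100:print("tile",st[i],W[l==i].mean(0).round(4))
E
```

```text
[ 308  182  112   59 5749] [[0.431, 0.298, 0.015], [0.553, 0.365, 0.018]]
[ 325  257   81   54 3945] [[0.459, 0.206, 0.015], [0.551, 0.274, 0.018]]
changed [[369, 208, 75, 41, 2248], [0, 219, 353, 261, 35509], [179, 247, 73, 73, 3797], [68, 261, 25, 35, 551], [90, 321, 11, 21, 175], [361, 444, 30, 22, 366], [403, 472, 8, 8, 42]]
tile [ 296  200   30   38 1019] [0.5948 0.0472 0.131 ]
tile [334 203  32  38 971] [ 0.5848 -0.0378  0.1309]
tile [446 213  40  37 520] [ 0.5602 -0.29    0.1411]
```

```bash
python3 - <<'E'
from h import *
W0=np.load("top0.npy");I0=np.load("top0i.npy");s=snapshot("top");W=pts(s)
for n,(a,b) in dict(t1=(295,326),t2=(334,366),t5=(447,486)).items():
    d=np.linalg.norm(W-W0,axis=-1)[213:251,a:b];e=np.abs(s["image"].astype(int)-I0).max(2)[213:251,a:b]
    print(n,"depth diff med/95/99",np.nanpercentile(d,[50,95,99]).round(4),"img",np.percentile(e,[50,95,99]))
H=[cv2.cvtColor(i,cv2.COLOR_BGR2HSV)[235:245,455:470].reshape(-1,3).mean(0).round() for i in(I0,s["image"])];print(H)
E
```

```text
t1 depth diff med/95/99 [0.0022 0.0066 0.0085] img [ 8. 13. 15.]
t2 depth diff med/95/99 [0.0023 0.0062 0.0083] img [ 9.   13.   14.85]
t5 depth diff med/95/99 [0.0023 0.0066 0.009 ] img [10. 14. 16.]
[array([  8., 116.,  93.]), array([  8., 110., 102.])]
```

Tile 5 hasn't moved; the lost mask area came from slightly brighter lighting. Handing in.

```bash
python3 -c "
from h import *
print(sign_off())"
```

```text
the job is handed in; nothing more can be done
None
```

Both broken tiles are in the blue reject crate and released. They were the short one from the middle bay and the chipped one from the bay next to it, on the robot's right. The moves cannot tilt the tool, so I drew each tile upright with the rear finger, pinched it and lifted it straight up. I then stood it in the crate and tipped it over. The robot's clock was at about 17.4 s of the 67 s, and the gripper was open and well above the crate.

**Broken tiles:** in the last depth check both lie flat on the crate floor side by side, with their top faces at about 17 mm. There is a gap of about 24 mm between them.

**Whole tiles and bench:** compared with the first top picture, the three whole tiles show no change beyond noise. Large differences elsewhere were only at the emptied bays, the crate, the arm and its shadow.

**Checks that disagreed or failed:**
- The colour mask of the whole tile at the robot's far right came out half its first size. A direct depth and image comparison showed it had not moved; slightly brighter light had pushed its colour past the mask's limit.
- The last picture could not be viewed because the limit of 12 was reached. The final state is therefore confirmed by numbers only.

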